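Crank the tip box under the nozzle bridge

ROBOT

A 6-joint arm with a two-finger parallel gripper is mounted at the origin on a cart in front of the work surface, level with it; the furniture and walls round the work are solid. World frame = base frame: x ahead of the robot, y to its left, z up, the work surface at z = 0. Lengths are in mm, angles in rad, forces in N, time in s.
With the tool pointing down it reaches from about 375 to 900 mm from the base axis. Payload 3.1 kg.
Tool frame: the origin (TCP) lies at the very end of the fingers, on their centre line; the grasp point (between the pads) lies 19 mm behind it (ctrl.grasp_offset is the distance from the TCP to the grasp point, in mm); z points along the fingers, y is the direction in which the jaws open and shut (so a half turn about z gives the same grasp; the last joint's range is limited). The gripper opens to 85 mm and grips with 20 to 120 N. Pads are 22 mm wide; open, the fingers measure 114 mm over their backs; the gripper's body (76 mm by 85 mm) begins 54 mm behind the grasp point. The pads swing forward as they close: fully open they stand 13 mm farther back than shut.
Start: joints at [-1.516, 0.527, 1.433, -0, 1.181, -0.178], TCP at [144.214, -608.111, 231.31] pointing down, gripper open.
Joint ranges: [-3.08, 3.08], [-0.75, 2.2], [0.22, 2.44], [-1.43, 4.57], [0, 2.65], [-2.85, 2.85]. Speed limits (rad/s): [2.79, 2.79, 3.14, 3.14, 3.14, 3.14].

INTERFACE

Orientations are given as a rotation vector (axis times angle).
In Python, from bench import ctrl, imaging, job gives the robot as it stands. The module is installed in compiled form; this text tells all that it offers.
- The arm moves only by the tool jog_arm, never from a script. Its argument "plan" is a list of rows, each a list of 7 numbers: the turn, a rotation vector about the tool's x, y, z in units of 8 degrees (1.0 is 8 degrees), then the shift along the tool's x, y, z in units of 30 mm (1.0 is 30 mm), then the finger opening in mm, from 0 to 85.4. A call has 1 to 20 rows; each row shifts and turns the commanded pose from where the row before left it, along the tool's axes as they then stand; what a row does not reach is not made up. A row lasts 1/8 s, in which the tool goes at most 62.5 mm and 10.7 degrees, less where a joint would pass 70% of its speed; a pose out of reach is approached as far as the arm can. A call is refused whole if a number of a shift passes 1 or a number of a turn 1, either way. A call with a gripper value outside its range is refused whole. The fingers move at their own pace and stop on an object; "newtons" is the grip in N (left out, the last holds). Time passes only in rows, so rows that do not move let the fingers close. It gives the time, the measured TCP pose, the force and the opening at its end, in the units of the state.
- ctrl.get_state(): the state, without advancing time (a new reading comes with each control period).
- imaging.snapshot(name): name is "scene" or "top" or "wrist"; returns the picture (400x640x3 uint8, red, green, blue); there is no depth.
- imaging.get_calibration(name): a dict with "fx", "fy", "cx", "cy" (pixels), "R" (3x3) and "t" (3): a world point X has camera coordinates R X + t. Camera axes: x right, y down, z forward; pixel columns grow to the right and rows downward; lengths in mm; the calibration is good to about 2 mm. A picture is of the moment at which its call begins: read the wrist's pose just before it. get_calibration takes no time and is no camera call; for the wrist camera it gives the pose at the moment of the call.
- job.sign_off(): hands the job in, once; it reports no verdict.
The state is a dict: "clock": time; "joints": joint angles; "joint_velocities": joint speeds; "effort": joint torques, N m; "tcp_pos": TCP position; "tcp_rot": TCP orientation; "wrist_force": force on the tool from outside, world axes, zero at the start; "wrist_torque": the same for the moment, N m; "grip_width": opening from 0.0 (shut) to 1.0 (fully open).
Only numpy, scipy, OpenCV 4.12 (cv2) and the standard library are available. Lean on these libraries where they do the work, as an engineer would, in place of code of your own. Each camera call takes 0.05 s, during which the arm holds its last target.

TASK

Fit the larger of the two loose cranks onto the square shaft end of the slide table, then wind it clockwise (seen from above) until the tip box on the carriage stands centred under the nozzle bridge. Move the box only with the crank, never by pushing it, and leave the crank sitting fully down on the shaft.

Things in the scene. Friction and masses are not known exactly. Their poses are not given: they have to be found in the camera images.
- crank: Larger of 2 loose steel cranks (other: 2/3 size, does not fit), 0.28 kg, lying socket down. In mm: hub 40x40x32; socket below 20x20, 24 deep; on top square grip post 22x22, height 32-68. Arm 18 wide, height 24-32, to black free-spinning round knob, dia 22, height 33-72, axis 55 from origin. Origin: centre of hub underside. x along arm to knob, z up; socket and post sides along x, y.
- shaft_end (a point): Foot, on the vertical axis, of the square steel shaft on the slide's grey gear head; on the collar where the hub rests, 75 mm up. Shaft 16x16x22 mm, top 7 tapering to 7x7; sides along x, y (turn with it). Any quarter turn fits; socket play 2 mm a side, 15 deg. A clockwise turn (from above) drives the box 40 mm away from the gear head; 0.05 N m; stays where left; can be wound back.
- tip_box: Blue tip box full of clear tips, 84x120x63 mm, fixed on the slide's aluminium carriage. Origin: centre of its underside, 30 mm above the worktop; tops of the tips 93 mm above it. x: along the slide, its way when wound clockwise. At the start its centre is 100 mm from the shaft's axis.
- bridge: Fixed bridge across the slide: two steel posts 156 mm apart, white beam (26 mm along the slide, 184 across, top 140 mm up), a row of 12 thin nozzles below it. Origin: on the worktop, straight below the middle of the nozzle row. x: along the slide, as the box's. The box starts 50 to 90 mm short of being centred below the nozzles; stops lie 20 mm or more beyond.
Mind the look-alikes: they are no part of the job. What is shaped like the crank but turquoise is not meant.

How it is judged:
By the outcome, as a careful person would: the job done as asked, in the order asked, and still so for the second after the job is handed in, with the robot touching nothing.
It also fails if it takes over 72 s, if anything falls off the work surface, if the arm or the gripper's body presses on something with over 40 N, if the wrist force passes 120 N, or if a joint passes its speed limit or range.

## Working session

There is one attempt and no reset: what is moved stays moved. The work goes in short steps, Python scripts to look and compute and a tool call to move; the robot and the scene stay as the last step left them, time stands still between calls to the robot, and variables do not carry over. Pictures are saved under pics/ and viewed, and the job is handed in when it is done.

Besides the shell and the picture viewer there is one more tool, called as name(argument=value, ...) on one line, values as JSON. jog_arm: Moves the arm, as the interface text tells. Its arguments: {"type":"object","properties":{"plan":{"type":"array","items":{"type":"array","items":{"type":"number"}}},"newtons":{"type":"number"}},"required":["plan"]}

```bash
mkdir -p pics
cat > h.py <<'E'
import numpy as np, cv2
from bench import ctrl, imaging, job
def snap(n,f):
    im=imaging.snapshot(n); cv2.imwrite('pics/'+f,im[:,:,::-1]); return im
def ray(n,u,v,z,c=None):
    c=c or imaging.get_calibration(n); R=np.array(c['R']);t=np.array(c['t'])
    d=R.T@np.array([(u-c['cx'])/c['fx'],(v-c['cy'])/c['fy'],1]); o=-R.T@t
    return o+d*(z-o[2])/d[2]
def proj(n,X,c=None):
    c=c or imaging.get_calibration(n); p=np.array(c['R'])@np.array(X)+np.array(c['t'])
    return c['fx']*p[0]/p[2]+c['cx'],c['fy']*p[1]/p[2]+c['cy']
E
python3 - <<'E'
from h import *
snap('scene','s0.png');snap('top','t0.png')
for n in('scene','top'):
    c=imaging.get_calibration(n);print(n,c['fx'],-np.array(c['R']).T@np.array(c['t']))
print(ctrl.get_state())
E
```

```text
scene 455.9095393428509 [  468.10488659 -1088.82412655  1273.02400587]
top 451.6502957696083 [ 319.42999885 -166.52874721 1455.69111314]
{'clock': 0.1, 'joints': array([-1.51648544e+00,  5.28380765e-01,  1.43376008e+00, -8.40349046e-06,
        1.18144543e+00, -1.78481732e-01]), 'joint_velocities': array([-0.00052983, -0.00154051, -0.00159914, -0.00229526, -0.00064656,
       -0.00056228]), 'effort': array([-3.78713567e-04, -4.43304062e+01, -1.78586662e+01, -1.86260227e-04,
        3.86119966e-03, -1.03910540e-05]), 'tcp_pos': array([ 144.18651908, -607.47385519,  230.43133402]), 'tcp_rot': array([-3.11835798e+00, -3.64618510e-01, -1.82001044e-04]), 'wrist_force': array([ 0.37854074,  0.59087261, -0.07865547]), 'wrist_torque': array([-0.0154394 ,  0.03497772,  0.05049275]), 'grip_width': 1.0011678270458764}
```

View pics/s0.png

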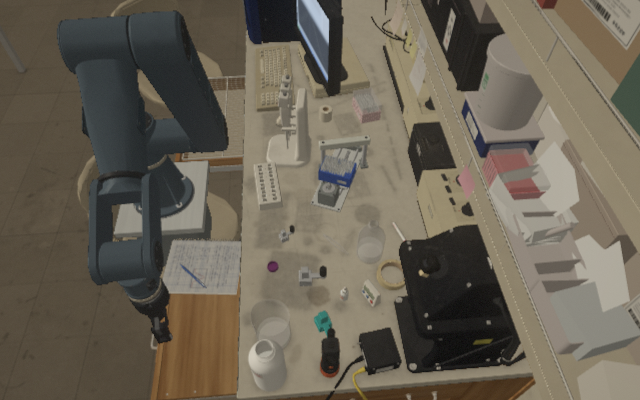

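View pics/t0.png

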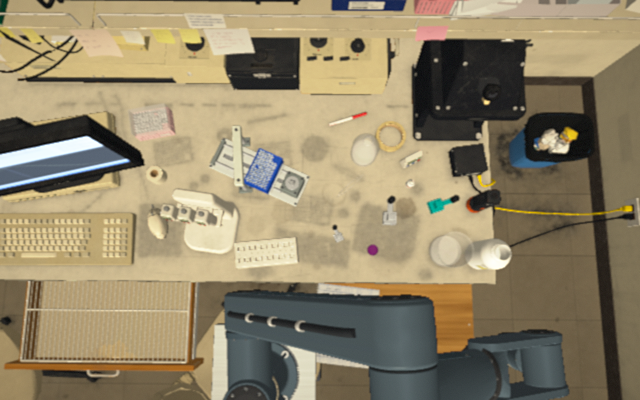

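The scene view has the large crank at about (308,277) with a black knob at (323,271), the small crank at (285,236) and the slide at (335,180). In the top view the large crank is at (390,212), the small one at (337,233), and the slide runs from (292,185) to (238,155). I'll zoom in.

Run:
```python
from h import *
t=cv2.imread('pics/t0.png');s=cv2.imread('pics/s0.png')
a=cv2.resize(t[110:260,200:340],None,fx=4,fy=4,interpolation=cv2.INTER_CUBIC)
b=cv2.resize(t[180:260,320:440],None,fx=6,fy=6,interpolation=cv2.INTER_CUBIC)
c=cv2.resize(s[120:300,260:400],None,fx=3,fy=3,interpolation=cv2.INTER_CUBIC)
cv2.imwrite('pics/a.png',a);cv2.imwrite('pics/b.png',b);cv2.imwrite('pics/c.png',c)
```

```text
(no output)
```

View pics/a.png

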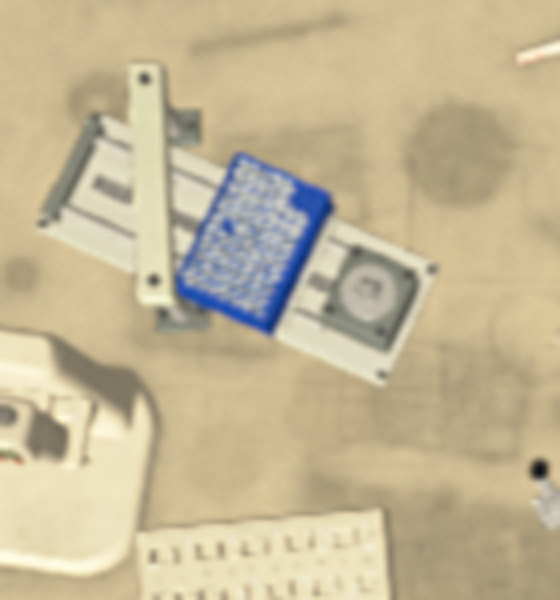

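View pics/b.png

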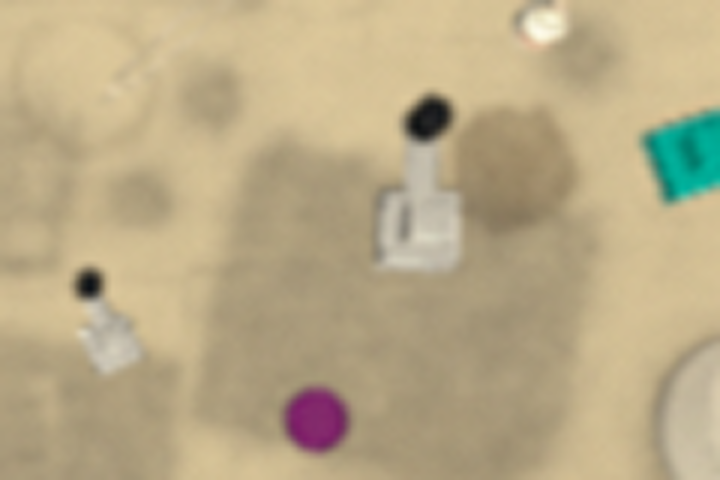

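View pics/c.png

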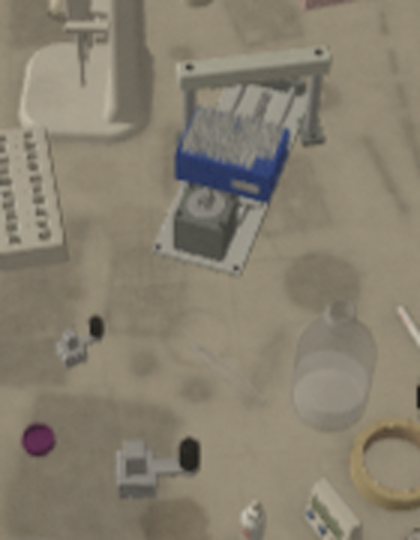

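Run:
```python
from h import *
A=lambda p:(200+p[0]/4,110+p[1]/4); B=lambda p:(320+p[0]/6,180+p[1]/6)
C=lambda p:(260+p[0]/3,120+p[1]/3)
def T(l,f,p,z): 
    r=ray('top',*f(p),z); print(l,r.round(1)); return r[:2]
def S(l,p,z): r=ray('scene',*C(p),z);print('  scene',l,r.round(1))
b1=T('beam top end',A,(147,65),140);b2=T('beam bot end',A,(155,302),140);print(np.linalg.norm(b1-b2),(b1+b2)/2)
s1=T('scr1',A,(144,78),140);s2=T('scr2',A,(153,280),140);print(np.linalg.norm(s1-s2),(s1+s2)/2)
S('scr1',(320,53),140);S('scr2',(188,67),140)
T('shaft top',A,(369,286),97);S('shaft',(207,199),97)
for p in((37,222),(97,115),(436,267),(383,378)):T('plate',A,p,8)
for p in((240,155),(178,295),(272,333),(330,190)):T('box',A,p,85)
T('knob',B,(428,118),72);S('knob',(190,443),72)
T('post',B,(437,215),68);S('post',(137,465),68)
T('sknob',B,(89,283),48)
```

```text
beam top end [747.7  83.5 140. ]
beam bot end [565.4  71.  140. ]
182.66108692533862 [656.56128251  77.26626689]
scr1 [737.5  85.4 140. ]
scr2 [582.   73.1 140. ]
155.91370447145118 [659.7491899   79.25211372]
  scene scr1 [741.5  81.3 140. ]
  scene scr2 [583.1  71.  140. ]
shaft top [587.3 -84.7  97. ]
  scene shaft [589.6 -97.3  97. ]
plate [656.1 194.1   8. ]
plate [747.3 148.5   8. ]
plate [ 621.1 -133.9    8. ]
plate [529.1 -92.    8. ]
box [693.1  18.6  85. ]
box [581.4  63.4  85. ]
box [552.2 -10.   85. ]
box [665.6 -52.3  85. ]
knob [ 537.4 -391.4   72. ]
  scene knob [ 543.1 -394.9   72. ]
post [ 487.5 -395.9   68. ]
  scene post [ 488.3 -413.2   68. ]
sknob [ 452.8 -217.3   48. ]
```

```bash
cat >> h.py <<'E'
from scipy.spatial.transform import Rotation as Ro
def st():
    s=ctrl.get_state(); R=Ro.from_rotvec(s['tcp_rot']).as_matrix()
    print('clk',round(s['clock'],2),'tcp',s['tcp_pos'].round(1),'toolx',R[:,0].round(3),'tooly',R[:,1].round(3),'z',R[:,2].round(3),'J',s['joints'].round(2),'F',s['wrist_force'].round(1),'T',s['wrist_torque'].round(2),'w',round(s['grip_width'],3))
    return s['tcp_pos'],R
def to(X,yaw=None):
    "tool-axis units; yaw = wanted tool x heading (deg)"
    p,R=st(); d=R.T@(np.array(X)-p)/30
    print('units',d.round(2),'rows>=',np.abs(d).max().round(1))
    # tilt correction to z-down
    v=R.T@np.array([0,0,-1.]); tilt=np.cross([0,0,1],v); print('tilt units',(np.degrees(tilt)/8).round(3))
    if yaw is not None:
        h=np.degrees(np.arctan2(R[1,0],R[0,0])); dy=(h-yaw+180)%360-180
        print('heading',h.round(1),'z turn units (+=cw)',(dy/8).round(2))
E
python3 - <<'E'
from h import *
to([480,-395,230],0)
c=imaging.get_calibration('wrist');p,R=st()
print(c['fx'],R.T@(-np.array(c['R']).T@np.array(c['t'])-p),(R.T@np.array(c['R']).T).round(2))
E
```

```text
clk 0.1 tcp [ 144.2 -607.5  230.4] toolx [0.973 0.231 0.   ] tooly [ 0.231 -0.973 -0.002] z [-0.     0.002 -1.   ] J [-1.52  0.53  1.43 -0.    1.18 -0.18] F [ 0.4  0.6 -0.1] T [-0.02  0.03  0.05] w 1.001
units [12.53 -4.31  0.03] rows>= 12.5
tilt units [-0.014 -0.002  0.   ]
heading 13.3 z turn units (+=cw) 1.67
clk 0.1 tcp [ 144.2 -607.5  230.4] toolx [0.973 0.231 0.   ] tooly [ 0.231 -0.973 -0.002] z [-0.     0.002 -1.   ] J [-1.52  0.53  1.43 -0.    1.18 -0.18] F [ 0.4  0.6 -0.1] T [-0.02  0.03  0.05] w 1.001
313.9920126331368 [  69.92775042    0.73622906 -143.31381477] [[ 0.   -0.96 -0.28]
 [ 1.    0.    0.  ]
 [-0.   -0.28  0.96]]
```

jog_arm(plan=[[0,0,0,0.95,-0.33,0,50],[0,0,0,0.95,-0.33,0,50],[0,0,0,0.95,-0.33,0,50],[0,0,0,0.95,-0.33,0,50],[0,0,0,0.95,-0.33,0,50],[0,0,0,0.95,-0.33,0,50],[0,0,0,0.95,-0.33,0,50],[0,0,0,0.95,-0.33,0,50],[0,0,0,0.95,-0.33,0,50],[0,0,0,0.95,-0.33,0,50],[0,0,0,0.95,-0.33,0,50],[0,0,0,0.95,-0.33,0,50],[0,0,0,0.95,-0.33,0,50],[0,0,0,0,0,0,50]])

```text
clock: 1.85
tcp_pos: [476.2, -395.9, 230.8]
tcp_rot: [-3.119, -0.37, 0.001]
wrist_force: [0.9, -0.0, -0.8]
grip_width: 0.586
```

Run:
```python
from h import *
st();c=imaging.get_calibration('wrist');np.save('c1.npy',c,allow_pickle=True);snap('wrist','w1.png')
```

```text
clk 1.85 tcp [ 476.2 -395.9  230.8] toolx [ 0.972  0.234 -0.   ] tooly [ 0.234 -0.972 -0.001] z [-0.     0.001 -1.   ] J [-0.87  0.52  1.45  0.    1.17  0.46] F [ 0.9 -0.  -0.8] T [-0.04 -0.01  0.03] w 0.586
```

View pics/w1.png

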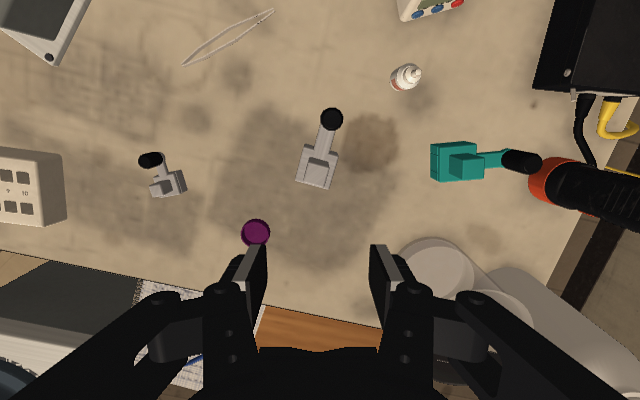

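Larger crank: post top near (319,173), knob top near (332,118). Zooming in for the edges.

Run:
```python
import cv2
s=cv2.imread('pics/w1.png')
cv2.imwrite('pics/w1z.png',cv2.resize(s[95:200,270:370],None,fx=6,fy=6,interpolation=cv2.INTER_CUBIC)[:600])
```

```text
(no output)
```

View pics/w1z.png

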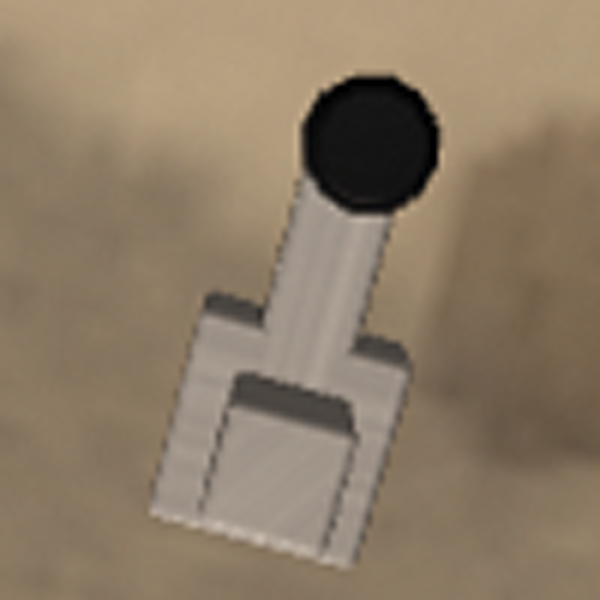

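Run:
```python
from h import *
c=np.load('c1.npy',allow_pickle=True).item()
Q=lambda x,y,z:ray('w',270+(x-2.5)/6,95+(y-2.5)/6,z,c)[:2]
k=Q(370,144,72); ps=[Q(*p,68) for p in((230,405),(355,436),(325,555),(203,513))]
hs=[Q(*p,32) for p in((200,316),(409,374),(350,566),(152,514))]
pc=np.mean(ps,0)
print('knob',k,'post',pc,'dist',np.linalg.norm(k-pc),'yaw',np.degrees(np.arctan2(*(k-pc)[::-1])))
hc=np.mean(hs,0);print('hub',hc,np.degrees(np.arctan2(*(k-hc)[::-1])),np.linalg.norm(k-hc))
for P in(ps,hs):
  for i in range(4):
    d=P[(i+1)%4]-P[i];print(np.linalg.norm(d).round(1),np.degrees(np.arctan2(d[1],d[0])).round(1))
to([*((pc+hc)/2),120],0)
```

```text
knob [ 541.503233   -393.87939673] post [ 486.38461019 -392.46137085] dist 55.13686042829789 yaw -1.4737120848481573
hub [ 485.63621012 -392.32667869] -1.592017788665479 55.888596144703186
21.1 -90.4
20.6 -179.9
21.5 84.2
18.5 -0.9
39.2 -91.9
37.3 177.4
38.1 88.5
37.5 -0.9
clk 1.9 tcp [ 475.2 -396.7  230.8] toolx [ 0.973  0.233 -0.001] tooly [ 0.233 -0.973 -0.001] z [-0.001  0.001 -1.   ] J [-0.88  0.52  1.45 -0.    1.17  0.46] F [-0.5 -0.6 -0.6] T [-0.01  0.   -0.01] w 0.589
units [ 0.39 -0.05  3.69] rows>= 3.7
tilt units [-0.006  0.007  0.   ]
heading 13.5 z turn units (+=cw) 1.68
```

jog_arm(plan=[[0,0,-1,0,0,0.15,50],[0,0,-1,0,0,0.15,50],[0,0,-1,0,0,0.15,50],[0,0,-1,0,0,0.15,50],[0,0,-1,0,0,0.15,50],[0,0,-1,0,0,0.15,50],[0,0,-1,0,0,0.15,50],[0,0,-1,0,0,0.15,50],[0,0,-1,0,0,0.15,50],[0,0,-1,0,0,0.15,50],[0,0,-1,0,0,0.15,50],[0,0,-1,0,0,0.15,50],[0,0,-1,0,0,0.15,50],[0,0,-1,0,0,0.15,50],[0,0,-1,0,0,0.15,50],[0,0,-1,0,0,0.15,50],[0,0,-1,0,0,0.15,50],[0,0,-1,0,0,0.15,50],[0,0,-1,0,0,0.15,50],[0,0,-1,0,0,0.15,50]])

```text
clock: 4.4
tcp_pos: [473.7, -398.3, 141.0]
tcp_rot: [-0.178, -3.136, -0.0]
wrist_force: [-0.0, 0.1, -0.2]
grip_width: 0.589
```

Run:
```python
from h import *
to([486.2,-392.4,110],178.5)
```

```text
clk 4.4 tcp [ 473.7 -398.3  141. ] toolx [-0.994  0.113  0.001] tooly [0.113 0.994 0.   ] z [-0.001  0.    -1.   ] J [-0.88  0.63  1.53 -0.    0.98 -2.34] F [-0.   0.1 -0.2] T [-0.03  0.01  0.08] w 0.589
units [-0.39  0.24  1.03] rows>= 1.0
tilt units [ 0.    -0.006  0.   ]
heading 173.5 z turn units (+=cw) -0.62
```

jog_arm(plan=[[0,0,0,-0.4,0.24,0.5,50],[0,0,-0.62,0,0,0.5,50],[0,0,0,0,0,0,50]])

```text
clock: 4.78
tcp_pos: [487.1, -390.6, 109.3]
tcp_rot: [-0.051, -3.138, -0.005]
wrist_force: [0.1, -0.5, 0.4]
grip_width: 0.585
```

Run:
```python
from h import *
to([486.2,-392.4,37],178.5)
c=imaging.get_calibration('wrist');np.save('c2.npy',c,allow_pickle=True);snap('wrist','w2.png')
```

```text
clk 4.78 tcp [ 487.1 -390.6  109.3] toolx [-0.999  0.033  0.003] tooly [0.033 0.999 0.003] z [-0.003  0.003 -1.   ] J [-0.85  0.68  1.53 -0.    0.93 -2.39] F [ 0.1 -0.5  0.4] T [-0.01 -0.02  0.04] w 0.585
units [ 0.02 -0.07  2.41] rows>= 2.4
tilt units [ 0.021 -0.02   0.   ]
heading 178.1 z turn units (+=cw) -0.05
```

View pics/w2.png

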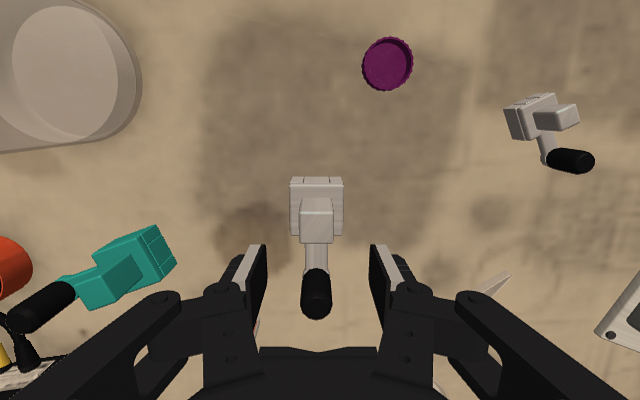

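Post top is centred at about (317,220), which agrees with the small sideways offset I computed. Descending and gripping.

jog_arm(plan=[[0,0,0,0.02,-0.06,0.6,50],[0,0,0,0,0,0.6,50],[0,0,0,0,0,0.6,50],[0,0,0,0,0,0.6,50],[0,0,0,0,0,0,15],[0,0,0,0,0,0,15],[0,0,0,0,0,0,15],[0,0,0,0,0,0,15]], newtons=70)

```text
clock: 5.82
tcp_pos: [487.2, -393.5, 39.6]
tcp_rot: [0.047, 3.141, -0.0]
wrist_force: [-0.4, -0.3, -3.0]
grip_width: 0.244
```

Run:
```python
from h import *
to([486.2,-392.4,160],178.5)
```

```text
clk 5.83 tcp [ 487.2 -393.5   39.6] toolx [-1.    0.03 -0.  ] tooly [ 0.03  1.   -0.  ] z [ 0. -0. -1.] J [-0.86  0.78  1.56 -0.    0.8  -2.4 ] F [-0.4 -0.3 -3. ] T [ 0.06 -0.   -0.03] w 0.244
units [ 0.03  0.03 -4.01] rows>= 4.0
tilt units [-0.002  0.002  0.   ]
heading 178.3 z turn units (+=cw) -0.03
```

jog_arm(plan=[[0,0,0,0,0,-0.5,15],[0,0,0,0,0,-1,15],[0,0,0,0,0,-1,15],[0,0,0,-0.3,0.6,-1,15],[0,0,0,-0.5,1,-1,15],[0,0,0,-0.5,1,-0.5,15],[0,0,0,-0.5,1,0,15],[0,0,0,-0.5,1,0,15],[0,0,0,-0.5,1,0,15],[0,0,0,-0.5,1,0,15],[0,0,0,0,0,0,15]])

```text
clock: 7.2
tcp_pos: [592.7, -195.9, 190.4]
tcp_rot: [0.041, 3.14, 0.0]
wrist_force: [-0.3, -0.7, -3.4]
grip_width: 0.246
```

Run:
```python
from h import *
st()
c=imaging.get_calibration('wrist');np.save('c3.npy',c,allow_pickle=True);snap('wrist','w3.png')
```

```text
clk 7.2 tcp [ 592.7 -195.9  190.4] toolx [-1.     0.026 -0.001] tooly [0.026 1.    0.   ] z [ 0.001  0.    -1.   ] J [-0.5   0.57  1.48  0.    1.09 -2.04] F [-0.3 -0.7 -3.4] T [-0.04  0.09 -0.03] w 0.246
```

View pics/w3.png

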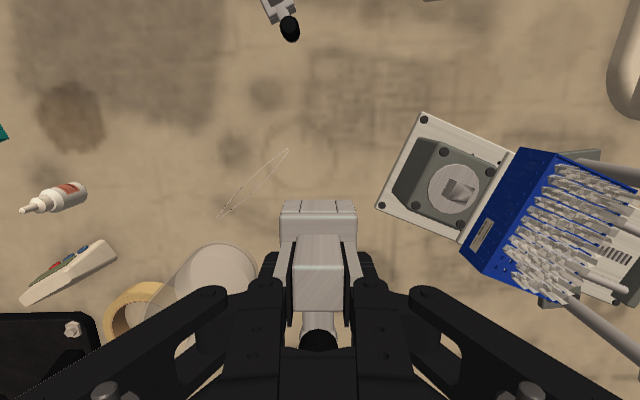

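Run:
```python
import cv2
s=cv2.imread('pics/w3.png')
cv2.imwrite('pics/w3z.png',cv2.resize(s[125:250,375:505],None,fx=6,fy=6,interpolation=cv2.INTER_CUBIC)[:600])
cv2.imwrite('pics/w3y.png',cv2.resize(s[155:225,420:500],None,fx=8,fy=8,interpolation=cv2.INTER_CUBIC)[:600])
```

```text
(no output)
```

View pics/w3z.png

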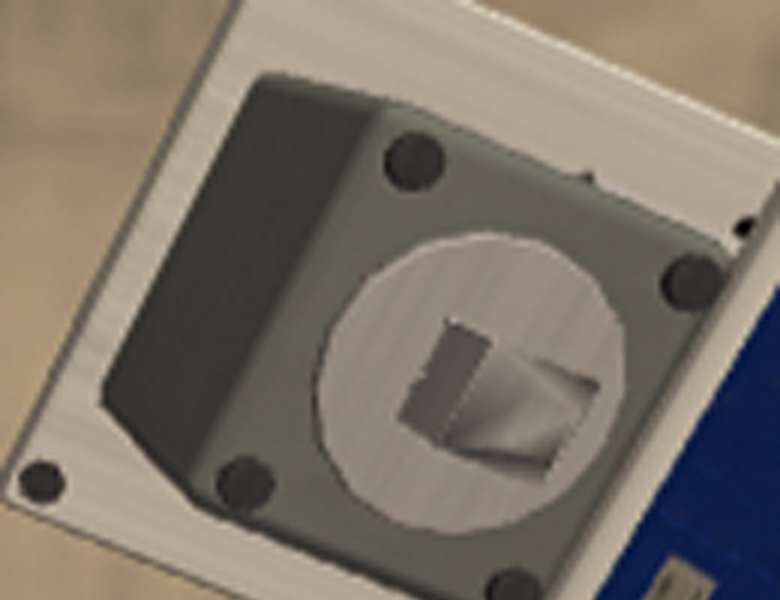

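View pics/w3y.png

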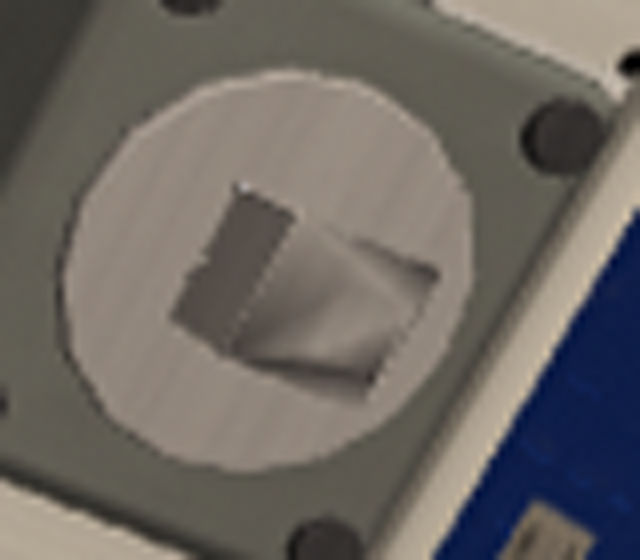

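Run:
```python
from h import *
c=np.load('c3.npy',allow_pickle=True).item()
Q=lambda x,y,z:ray('w',420+(x-3.5)/8,155+(y-3.5)/8,z,c)[:2]
E=[Q(*p,75) for p in((62,285),(472,255),(300,68),(245,472))]
print('collar',np.mean(E,0),np.linalg.norm(E[0]-E[1]),np.linalg.norm(E[2]-E[3]))
P=[Q(*p,90) for p in((295,215),(228,352),(370,393),(440,270))]
print('shaft',np.mean(P,0))
for i in range(4):
    d=P[(i+1)%4]-P[i];print(np.linalg.norm(d).round(1),np.degrees(np.arctan2(d[1],d[0])).round(1))
P=[Q(*p,75) for p in((238,185),(172,320))]; d=P[1]-P[0];print('foot edge',np.linalg.norm(d),np.degrees(np.arctan2(d[1],d[0])))
Z=lambda x,y,z:ray('w',375+(x-2.5)/6,125+(y-2.5)/6,z,c)[:2]
G=[Z(*p,67) for p in((413,160),(692,282),(245,485),(513,592))];print('bolts',np.mean(G,0),[ (G[i]-G[j]).round(1) for i,j in((0,1),(0,2))])
d=G[1]-G[0];print(np.degrees(np.arctan2(d[1],d[0])))
```

```text
collar [587.82997404 -81.60336298] 43.118413719343465 43.948782328431896
shaft [587.88987358 -81.42592575]
14.9 -21.1
15.5 72.4
13.8 156.0
16.1 -111.7
foot edge 15.559704806790766 -21.46551388640143
bolts [589.81350716 -79.11564298] [array([-18.4, -41.4]), array([-47.2,  20.7])]
66.02704316925147
```

Run:
```python
import cv2
s=cv2.imread('pics/w3.png')
cv2.imwrite('pics/w3x.png',cv2.resize(s[190:350,260:380],None,fx=5,fy=5,interpolation=cv2.INTER_CUBIC)[:600])
```

```text
(no output)
```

View pics/w3x.png

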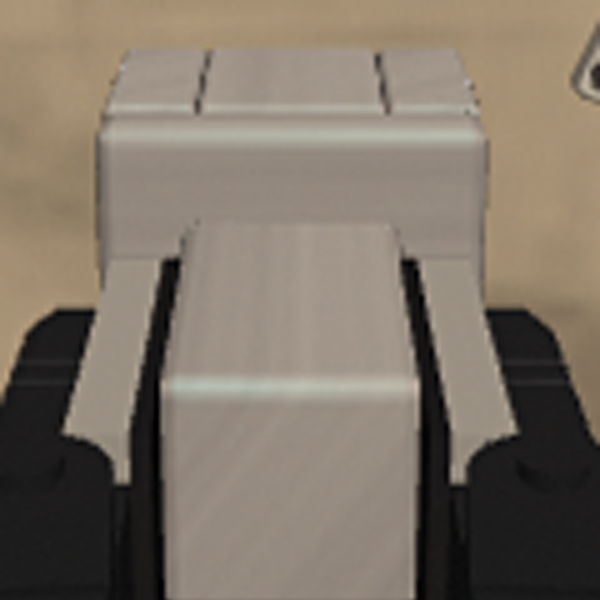

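Run:
```python
from h import *
c=np.load('c3.npy',allow_pickle=True).item()
p=np.array([592.7,-195.9]); a=np.radians(178.5);tx=np.array([np.cos(a),np.sin(a)]);ty=np.array([tx[1],-tx[0]])
for z,pts in((218.8,((292.6,266.5),(343.6,266.5))),(182.8,((280.5,215),(357,215)))):
    for q in pts:
        r=ray('w',*q,z,c)[:2]-p;print(z,r@tx,r@ty)
to([587.9,-81.5,145],158)
```

```text
218.8 10.065036358895625 -10.83790740512793
218.8 10.082923173919777 9.79596867969123
182.8 20.03284326898894 -19.499191308716583
182.8 20.066657837274697 19.20737834241536
clk 7.25 tcp [ 592.2 -197.4  190.3] toolx [-1.     0.027 -0.001] tooly [ 0.027  1.    -0.001] z [ 0.001 -0.001 -1.   ] J [-0.5   0.57  1.48 -0.    1.09 -2.04] F [-0.5  0.5 -3.3] T [-0.04  0.03 -0.03] w 0.245
units [0.25 3.86 1.51] rows>= 3.9
tilt units [-0.005  0.005  0.   ]
heading 178.4 z turn units (+=cw) 2.55
```

jog_arm(plan=[[0,0,0,0.05,0.8,0,15],[0,0,0,0.05,0.8,0,15],[0,0,0,0.05,0.8,0,15],[0,0,0,0.05,0.8,0,15],[0,0,0,0.05,0.66,0,15],[0,0,0.9,0,0,0.4,15],[0,0,0.9,0,0,0.4,15],[0,0,0.75,0,0,0.4,15],[0,0,0,0,0,0,15],[0,0,0,0,0,0,15]])

```text
clock: 8.5
tcp_pos: [588.3, -82.2, 153.7]
tcp_rot: [0.599, 3.083, -0.0]
wrist_force: [0.1, -0.0, -3.3]
grip_width: 0.244
```

Run:
```python
from h import *
import time
to([587.9,-81.5,145],158)
c=imaging.get_calibration('wrist');np.save('c4.npy',c,allow_pickle=True);snap('wrist','w4.png')
to([587.9,-81.5,145],158)
```

```text
clk 8.5 tcp [588.3 -82.2 153.7] toolx [-0.927  0.375 -0.001] tooly [0.375 0.927 0.   ] z [ 0.001 -0.    -1.   ] J [-0.33  0.58  1.59 -0.    0.97 -1.51] F [ 0.1 -0.  -3.3] T [-0.03  0.07  0.  ] w 0.244
units [0.02 0.02 0.29] rows>= 0.3
tilt units [ 0.     0.006 -0.   ]
heading 158.0 z turn units (+=cw) -0.0
clk 8.55 tcp [588.4 -82.4 153.9] toolx [-0.927  0.375 -0.001] tooly [0.375 0.927 0.   ] z [ 0.001 -0.    -1.   ] J [-0.33  0.58  1.59 -0.    0.97 -1.51] F [ 0.7 -0.2 -2.9] T [-0.01 -0.01 -0.01] w 0.245
units [0.03 0.02 0.3 ] rows>= 0.3
tilt units [ 0.     0.009 -0.   ]
heading 158.0 z turn units (+=cw) -0.0
```

View pics/w4.png

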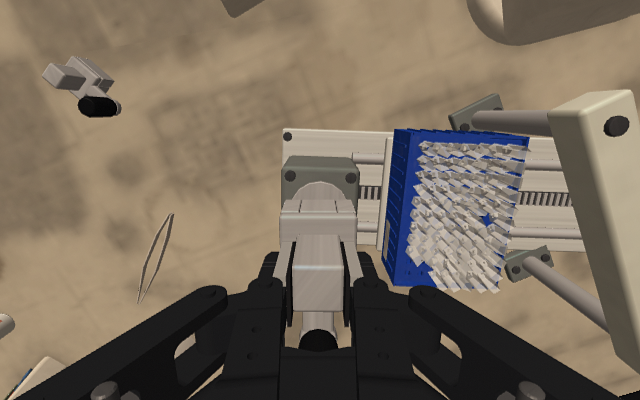

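jog_arm(plan=[[0,0,0,0.02,0.02,0.3,15],[0,0,0,0,0,0.2,15],[0,0,0,0,0,0.2,15],[0,0,0,0,0,0.1,15],[0,0,0,0,0,0.1,15],[0,0,0,0,0,0,15]])

```text
clock: 9.3
tcp_pos: [587.5, -81.7, 126.1]
tcp_rot: [-0.602, -3.083, -0.0]
wrist_force: [-0.1, -0.4, -3.8]
grip_width: 0.244
```

jog_arm(plan=[[0,0,0,0,0,0.12,15],[0,0,0,0,0,0.12,15],[0,0,0,0,0,0.1,15],[0,0,0,0,0,0.03,15],[0,0,0,0,0,0,15]])

```text
clock: 9.93
tcp_pos: [587.6, -81.7, 115.1]
tcp_rot: [-0.602, -3.083, 0.0]
wrist_force: [0.1, -0.0, -2.6]
grip_width: 0.245
```

jog_arm(plan=[[0,0,0,0,0,0.03,15],[0,0,0.5,0,0,0,15],[0,0,1,0,0,0,15],[0,0,1,0,0,0,15],[0,0,1,0,0,0,15],[0,0,1,0,0,0,15]])

```text
clock: 10.68
tcp_pos: [588.2, -81.5, 114.5]
tcp_rot: [1.531, 2.742, 0.001]
wrist_force: [0.1, 1.0, -2.7]
grip_width: 0.249
```

Run:
```python
from h import *
st();snap('wrist','w5.png')
```

```text
clk 10.68 tcp [588.2 -81.5 114.5] toolx [-0.525  0.851 -0.001] tooly [0.851 0.525 0.001] z [ 0.002  0.    -1.   ] J [-0.33  0.64  1.61  0.    0.89 -0.88] F [ 0.1  1.  -2.7] T [ 0.15 -0.18  0.12] w 0.249
```

View pics/w5.png

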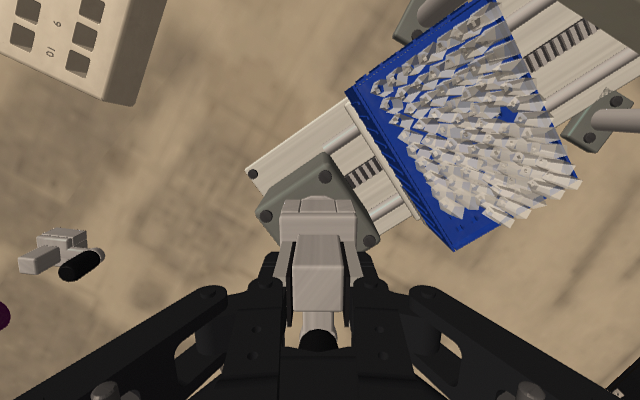

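jog_arm(plan=[[0,0,1,0,0,0,15],[0,0,1,0,0,0,15],[0,0,1,0,0,0,15],[0,0,1,0,0,0,15],[0,0,1,0,0,0,15],[0,0,1,0,0,0,15],[0,0,1,0,0,0,15],[0,0,1,0,0,0,15],[0,0,1,0,0,0,15],[0,0,1,0,0,0,15],[0,0,1,0,0,0,15],[0,0,1,0,0,0,15],[0,0,1,0,0,0,15],[0,0,1,0,0,0,15],[0,0,1,0,0,0,15],[0,0,1,0,0,0,15],[0,0,1,0,0,0,15],[0,0,1,0,0,0,15],[0,0,1,0,0,0,15],[0,0,1,0,0,0,15]])

```text
clock: 13.22
tcp_pos: [588.3, -81.0, 114.5]
tcp_rot: [-2.967, 1.029, -0.002]
wrist_force: [0.7, 3.0, -3.8]
grip_width: 0.246
```

Run:
```python
from h import *
st();snap('scene','s5.png');snap('wrist','w5b.png')
import cv2
s=cv2.imread('pics/s5.png');cv2.imwrite('pics/s5z.png',cv2.resize(s[110:230,280:400],None,fx=5,fy=5,interpolation=cv2.INTER_CUBIC))
```

```text
clk 13.22 tcp [588.3 -81.  114.5] toolx [ 0.785 -0.619  0.001] tooly [-0.619 -0.785 -0.002] z [ 0.002  0.001 -1.   ] J [-0.33  0.64  1.61  0.    0.89  1.91] F [ 0.7  3.  -3.8] T [ 0.46 -0.35 -0.01] w 0.246
```

View pics/s5z.png

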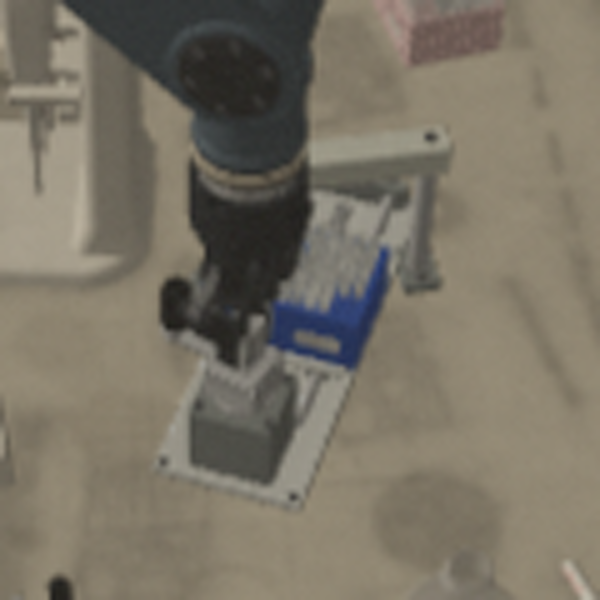

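View pics/w5b.png

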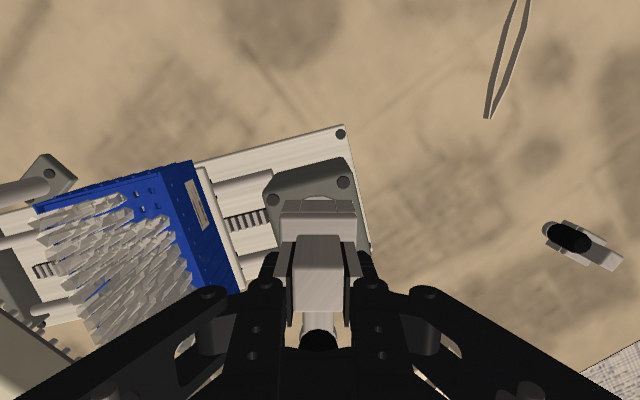

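jog_arm(plan=[[0,0,1,0,0,0,15],[0,0,1,0,0,0,15],[0,0,1,0,0,0,15],[0,0,1,0,0,0,15],[0,0,1,0,0,0,15],[0,0,0.8,0,0,0,15],[0,0,0,0,0,0,15],[0,0,0,0,0,0,42],[0,0,0,0,0,0,42],[0,0,0,0,0,0,42],[0,0,0,0,0,0,42]])

```text
clock: 14.7
tcp_pos: [587.6, -81.9, 114.5]
tcp_rot: [2.326, -2.112, 0.0]
wrist_force: [-0.2, 0.2, 0.6]
grip_width: 0.491
```

Run:
```python
from h import *
st();snap('wrist','w6.png')
```

```text
clk 14.7 tcp [587.6 -81.9 114.5] toolx [ 0.096 -0.995  0.   ] tooly [-0.995 -0.096 -0.   ] z [ 0. -0. -1.] J [-0.33  0.64  1.61 -0.    0.89  2.72] F [-0.2  0.2  0.6] T [-0.04  0.01 -0.01] w 0.491
```

View pics/w6.png

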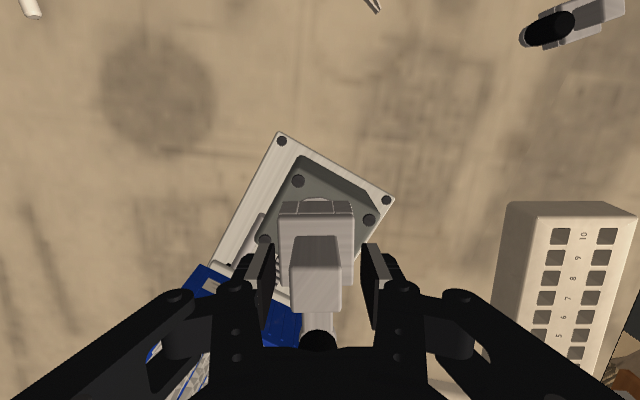

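jog_arm(plan=[[0,0,0,0,0,-0.6,42],[0,0,0,0,0,-0.6,42],[0,0,-0.9,0,0,-0.1,42],[0,0,-1,0,0,0,42],[0,0,-1,0,0,0,42],[0,0,-1,0,0,0,42],[0,0,-1,0,0,0,42],[0,0,-1,0,0,0,42],[0,0,-1,0,0,0,42],[0,0,-1,0,0,0,42],[0,0,-1,0,0,0,42],[0,0,-1,0,0,0,42],[0,0,-1,0,0,0,42],[0,0,-1,0,0,0,42],[0,0,-1,0,0,0,42],[0,0,-1,0,0,0,42],[0,0,-1,0,0,0,42],[0,0,-1,0,0,0,42],[0,0,-1,0,0,0,42],[0,0,-1,0,0,0,42]])

```text
clock: 17.25
tcp_pos: [587.5, -81.8, 153.3]
tcp_rot: [-2.735, -1.546, 0.0]
wrist_force: [-0.0, 0.3, -0.2]
grip_width: 0.496
```

jog_arm(plan=[[0,0,-1,0,0,0,42],[0,0,-1,0,0,0,42],[0,0,-1,0,0,0,42],[0,0,-1,0,0,0,42],[0,0,-1,0,0,0,42],[0,0,-1,0,0,0,42],[0,0,-1,0,0,0,42],[0,0,-1,0,0,0,42],[0,0,-1,0,0,0,42],[0,0,-1,0,0,0,42],[0,0,-1,0,0,0,42],[0,0,-1,0,0,0,42],[0,0,-1,0,0,0,42],[0,0,-1,0,0,0,42],[0,0,-1,0,0,0,42],[0,0,-0.85,0,0,0,42],[0,0,0,0,0,0,42]])

```text
clock: 19.38
tcp_pos: [587.5, -81.7, 153.3]
tcp_rot: [0.149, -3.138, 0.0]
wrist_force: [-1.0, -0.1, 0.5]
grip_width: 0.49
```

Run:
```python
from h import *
to([587.8,-81.6,114.5],185.5)
c=imaging.get_calibration('wrist');np.save('c7.npy',c,allow_pickle=True);snap('wrist','w7.png');c=imaging.get_calibration('top')
```

```text
clk 19.38 tcp [587.5 -81.7 153.3] toolx [-0.996 -0.095  0.   ] tooly [-0.095  0.996 -0.   ] z [-0. -0. -1.] J [-0.33  0.58  1.59 -0.    0.97 -1.99] F [-1.  -0.1  0.5] T [-0.01  0.02  0.02] w 0.49
units [-0.01  0.    1.29] rows>= 1.3
tilt units [-0.    -0.001  0.   ]
heading -174.6 z turn units (+=cw) -0.01
```

View pics/w7.png

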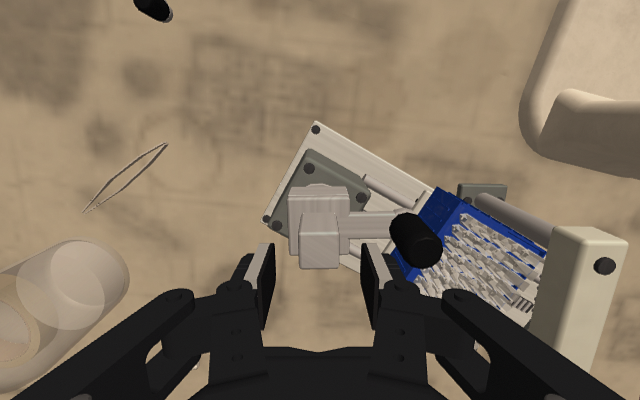

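jog_arm(plan=[[0,0,0,0,0,0.2,34],[0,0,0,0,0,0.2,34],[0,0,0,0,0,0.2,34],[0,0,0,0,0,0.2,34],[0,0,0,0,0,0,34]])

```text
clock: 20.05
tcp_pos: [587.1, -81.6, 128.5]
tcp_rot: [0.15, -3.137, -0.001]
wrist_force: [0.2, 0.8, -0.1]
grip_width: 0.4
```

Run:
```python
from h import *
st();snap('wrist','w8.png')
```

```text
clk 20.05 tcp [587.1 -81.6 128.5] toolx [-0.995 -0.096  0.001] tooly [-0.096  0.995  0.001] z [-0.001  0.    -1.   ] J [-0.33  0.62  1.6  -0.    0.92 -1.99] F [ 0.2  0.8 -0.1] T [0.03 0.01 0.  ] w 0.4
```

View pics/w8.png

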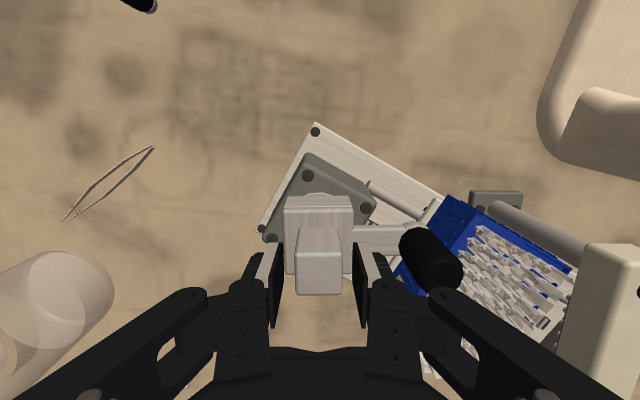

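jog_arm(plan=[[0,0,0,0,0,0.1,26],[0,0,0,0,0,0.1,15],[0,0,0,0,0,0,15],[0,0,0,0,0,0,15]])

```text
clock: 20.6
tcp_pos: [588.0, -81.4, 125.8]
tcp_rot: [-0.151, 3.136, -0.0]
wrist_force: [-3.8, 2.4, 12.3]
grip_width: 0.241
```

Run:
```python
from h import *
st();snap('wrist','w9.png')
```

```text
clk 20.6 tcp [588.  -81.4 125.8] toolx [-0.995 -0.096 -0.002] tooly [-0.096  0.995 -0.   ] z [ 0.002 -0.    -1.   ] J [-0.33  0.62  1.61  0.    0.91 -1.99] F [-3.8  2.4 12.3] T [0.27 0.58 0.05] w 0.241
```

View pics/w9.png

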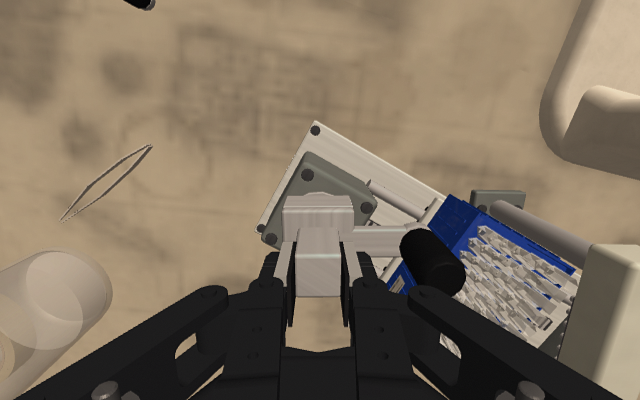

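jog_arm(plan=[[0,0,0,0,0,0,30],[0,0,0,0,0,-0.1,30],[0,0,0,0,0,-0.1,30],[0,0,0,0,0,0,15],[0,0,0,0,0,0,15],[0,0,0,0,0,0,15]])

```text
clock: 21.4
tcp_pos: [587.8, -81.6, 129.9]
tcp_rot: [-0.151, 3.137, -0.0]
wrist_force: [-1.1, 0.7, 4.9]
grip_width: 0.234
```

jog_arm(plan=[[0,0,0,0,0,0,42],[0,0,0,0,0,0,42],[0,0,0,0,0,-0.4,42],[0,0,0,0,0,-0.4,42],[0,0,1,0,0,0,42],[0,0,1,0,0,0,42],[0,0,1,0,0,0,42],[0,0,1,0,0,0,42],[0,0,1,0,0,0,42],[0,0,1,0,0,0,42],[0,0,1,0,0,0,42],[0,0,1,0,0,0,42],[0,0,1,0,0,0,42],[0,0,1,0,0,0,42],[0,0,1,0,0,0,42],[0,0,0.25,0,0,0,42],[0,0,0,0,0,0,42]])

```text
clock: 23.52
tcp_pos: [587.8, -81.8, 153.9]
tcp_rot: [2.11, 2.326, 0.001]
wrist_force: [0.0, -0.3, 0.1]
grip_width: 0.493
```

Run:
```python
from h import *
to([587.8,-81.6,114.5],95.5);snap('wrist','w10.png')
```

```text
clk 23.52 tcp [587.8 -81.8 153.9] toolx [-0.097  0.995 -0.   ] tooly [0.995 0.097 0.001] z [ 0.001 -0.    -1.   ] J [-0.33  0.58  1.59  0.    0.97 -0.42] F [ 0.  -0.3  0.1] T [-0.01  0.03 -0.05] w 0.493
units [ 0.01 -0.    1.31] rows>= 1.3
tilt units [ 0.006  0.003 -0.   ]
heading 95.6 z turn units (+=cw) 0.01
```

View pics/w10.png

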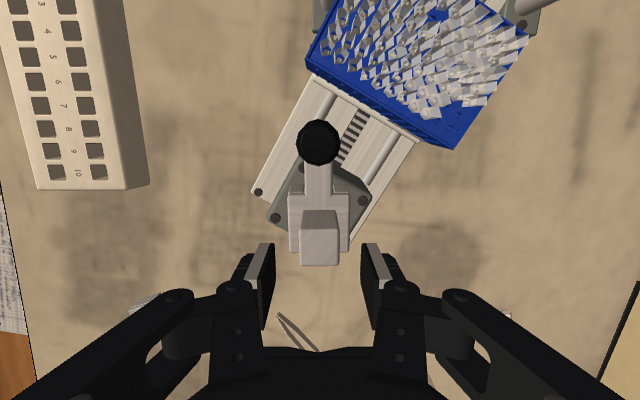

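jog_arm(plan=[[0,0,0,0,0,0.4,42],[0,0,0,0,0,0.4,42],[0,0,0,0,0,0.4,30],[0,0,0,0,0,0,15],[0,0,0,0,0,0,15],[0,0,0,0,0,0,15],[0,0,0.5,0,0,0,15],[0,0,1,0,0,0,15],[0,0,1,0,0,0,15],[0,0,1,0,0,0,15],[0,0,1,0,0,0,15],[0,0,1,0,0,0,15]])

```text
clock: 25.08
tcp_pos: [587.6, -80.9, 117.1]
tcp_rot: [-2.832, -1.357, -0.001]
wrist_force: [3.2, 2.9, -6.3]
grip_width: 0.246
```

Run:
```python
from h import *
st();snap('wrist','w11.png')
```

```text
clk 25.07 tcp [587.6 -80.9 117.1] toolx [0.626 0.78  0.001] tooly [ 0.78  -0.626 -0.001] z [ 0.     0.001 -1.   ] J [-0.33  0.63  1.61  0.    0.9   0.35] F [ 3.2  2.9 -6.3] T [ 0.68 -0.5   0.06] w 0.246
```

View pics/w11.png

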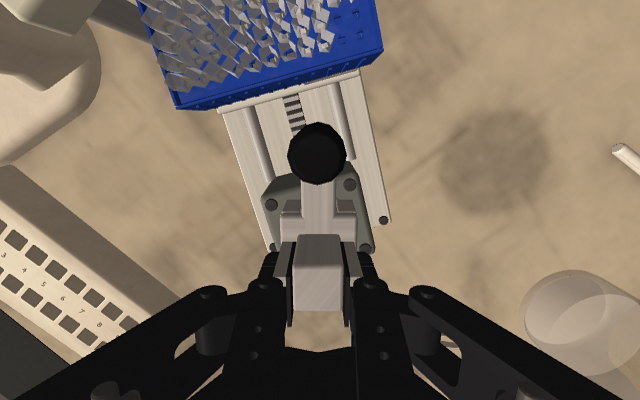

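jog_arm(plan=[[0,0,1,0,0,0,15],[0,0,1,0,0,0,15],[0,0,1,0,0,0,15],[0,0,1,0,0,0,15],[0,0,1,0,0,0,15],[0,0,1,0,0,0,15],[0,0,1,0,0,0,15],[0,0,1,0,0,0,15],[0,0,1,0,0,0,15],[0,0,1,0,0,0,15],[0,0,1,0,0,0,15],[0,0,1,0,0,0,15],[0,0,1,0,0,0,15],[0,0,1,0,0,0,15],[0,0,1,0,0,0,15],[0,0,1,0,0,0,15],[0,0,1,0,0,0,15],[0,0,0,0,0,0,42],[0,0,0,0,0,0,42],[0,0,0,0,0,0,42]])

```text
clock: 27.62
tcp_pos: [587.5, -82.0, 117.8]
tcp_rot: [2.327, -2.111, 0.001]
wrist_force: [0.2, -0.1, 0.3]
grip_width: 0.492
```

Run:
```python
from h import *
st()
snap('top','t2.png');t=cv2.imread('pics/t2.png')
cv2.imwrite('pics/t2z.png',cv2.resize(t[110:230,190:330],None,fx=5,fy=5,interpolation=cv2.INTER_CUBIC))
```

```text
clk 27.62 tcp [587.5 -82.  117.8] toolx [ 0.097 -0.995  0.001] tooly [-0.995 -0.097 -0.   ] z [ 0.    -0.001 -1.   ] J [-0.33  0.63  1.61 -0.    0.9   2.72] F [ 0.2 -0.1  0.3] T [ 0.02  0.01 -0.08] w 0.492
```

View pics/t2z.png

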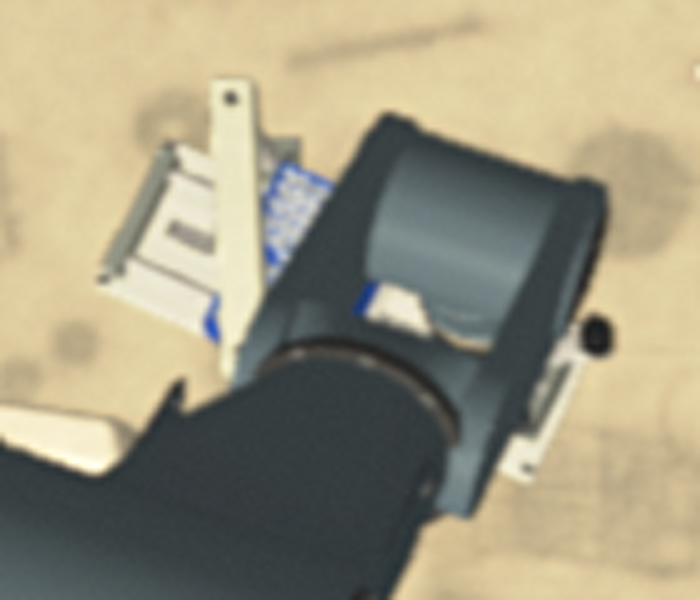

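jog_arm(plan=[[0,0,0,0,0,-0.6,42],[0,0,0,0,0,-0.6,42],[0,0,-1,0,0,0,42],[0,0,-1,0,0,0,42],[0,0,-1,0,0,0,42],[0,0,-1,0,0,0,42],[0,0,-1,0,0,0,42],[0,0,-1,0,0,0,42],[0,0,-1,0,0,0,42],[0,0,-1,0,0,0,42],[0,0,-1,0,0,0,42],[0,0,-1,0,0,0,42],[0,0,-1,0,0,0,42],[0,0,-1,0,0,0,42],[0,0,-1,0,0,0,42],[0,0,-1,0,0,0,42],[0,0,-1,0,0,0,42],[0,0,-1,0,0,0,42],[0,0,-1,0,0,0,42],[0,0,-1,0,0,0,42]])

```text
clock: 30.18
tcp_pos: [587.4, -81.8, 153.4]
tcp_rot: [2.723, 1.566, -0.0]
wrist_force: [-0.6, -0.1, 0.7]
grip_width: 0.488
```

jog_arm(plan=[[0,0,-1,0,0,0,42],[0,0,-1,0,0,0,42],[0,0,-1,0,0,0,42],[0,0,-1,0,0,0,42],[0,0,-0.5,0,0,0,42],[0,0,0,0,0,0,42]])

```text
clock: 30.92
tcp_pos: [587.4, -81.8, 153.5]
tcp_rot: [2.113, 2.325, -0.0]
wrist_force: [0.5, 0.4, 0.6]
grip_width: 0.494
```

Run:
```python
from h import *
to([587.8,-81.6,117.5],95.5)
c=imaging.get_calibration('wrist');np.save('c12.npy',c,allow_pickle=True);snap('wrist','w12.png')
```

```text
clk 30.93 tcp [587.4 -81.8 153.5] toolx [-0.096  0.995 -0.   ] tooly [ 0.995  0.096 -0.   ] z [-0. -0. -1.] J [-0.33  0.58  1.59 -0.    0.97 -0.42] F [0.5 0.4 0.6] T [ 0.01 -0.01 -0.03] w 0.494
units [0.01 0.01 1.2 ] rows>= 1.2
tilt units [-0.001  0.001  0.   ]
heading 95.5 z turn units (+=cw) -0.0
```

View pics/w12.png

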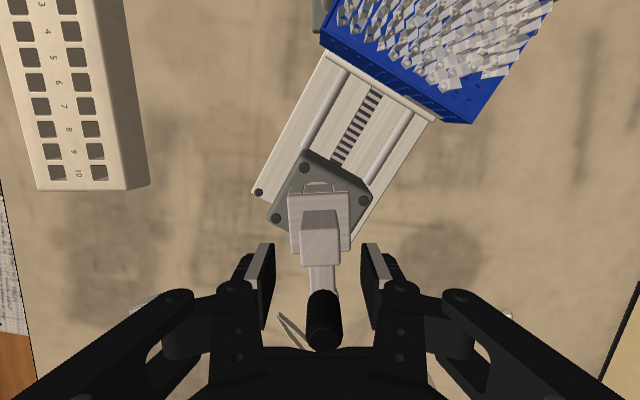

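jog_arm(plan=[[0,0,0,0,0,0.4,42],[0,0,0,0,0,0.4,42],[0,0,0,0,0,0.4,30],[0,0,0,0,0,0,15],[0,0,0,0,0,0,15],[0,0,0,0,0,0,15],[0,0,0.5,0,0,0,15],[0,0,1,0,0,0,15],[0,0,1,0,0,0,15],[0,0,1,0,0,0,15],[0,0,1,0,0,0,15],[0,0,1,0,0,0,15]])

```text
clock: 32.48
tcp_pos: [587.8, -80.9, 117.2]
tcp_rot: [-2.832, -1.358, -0.002]
wrist_force: [2.7, 4.2, -6.3]
grip_width: 0.246
```

jog_arm(plan=[[0,0,1,0,0,0,15],[0,0,1,0,0,0,15],[0,0,1,0,0,0,15],[0,0,1,0,0,0,15],[0,0,1,0,0,0,15],[0,0,1,0,0,0,15],[0,0,1,0,0,0,15],[0,0,1,0,0,0,15],[0,0,1,0,0,0,15],[0,0,1,0,0,0,15],[0,0,1,0,0,0,15],[0,0,1,0,0,0,15],[0,0,1,0,0,0,15],[0,0,1,0,0,0,15],[0,0,1,0,0,0,15],[0,0,1,0,0,0,15],[0,0,1,0,0,0,15],[0,0,0,0,0,0,42],[0,0,0,0,0,0,42],[0,0,0,0,0,0,42]])

```text
clock: 34.98
tcp_pos: [587.5, -82.0, 117.8]
tcp_rot: [2.326, -2.111, 0.001]
wrist_force: [0.4, 0.2, 0.8]
grip_width: 0.491
```

jog_arm(plan=[[0,0,0,0,0,-0.6,42],[0,0,0,0,0,-0.6,42],[0,0,-1,0,0,-0.15,42],[0,0,-1,0,0,-0.15,42],[0,0,-1,0,0,-0.15,42],[0,0,-1,0,0,-0.15,42],[0,0,-1,0,0,-0.15,42],[0,0,-1,0,0,-0.15,42],[0,0,-1,0,0,-0.15,42],[0,0,-1,0,0,-0.15,42],[0,0,-1,0,0,-0.15,42],[0,0,-1,0,0,-0.15,42],[0,0,-1,0,0,-0.15,42],[0,0,-1,0,0,-0.15,42],[0,0,-1,0,0,-0.15,42],[0,0,-1,0,0,-0.15,42],[0,0,-1,0,0,-0.15,42],[0,0,-1,0,0,-0.15,42],[0,0,-1,0,0,-0.15,42],[0,0,-1,0,0,-0.15,42]])

```text
clock: 37.48
tcp_pos: [587.2, -81.8, 234.6]
tcp_rot: [-2.723, -1.566, 0.001]
wrist_force: [-0.6, 0.1, 0.2]
grip_width: 0.49
```

jog_arm(plan=[[0,0,-1,0,0,-0.15,42],[0,0,-1,0,0,-0.15,42],[0,0,-1,0,0,-0.15,42],[0,0,-1,0,0,-0.15,42],[0,0,-0.5,0,0,0,42],[0,0,0,0.9,0.2,0,42],[0,0,0,0.9,0.2,0,42],[0,0,0,0.9,0.2,0,42],[0,0,0,0,0,0,42]])

```text
clock: 38.6
tcp_pos: [597.4, 2.2, 252.5]
tcp_rot: [-2.108, -2.329, 0.0]
wrist_force: [0.1, -0.4, -0.3]
grip_width: 0.492
```

Run:
```python
from h import *
st()
c=imaging.get_calibration('wrist');np.save('c13.npy',c,allow_pickle=True);snap('wrist','w13.png')
```

```text
clk 38.6 tcp [597.4   2.2 252.5] toolx [-0.099  0.995  0.   ] tooly [ 0.995  0.099 -0.   ] z [-0.  0. -1.] J [-0.18  0.47  1.48 -0.    1.19 -0.28] F [ 0.1 -0.4 -0.3] T [ 0.05 -0.01 -0.01] w 0.492
```

View pics/w13.png

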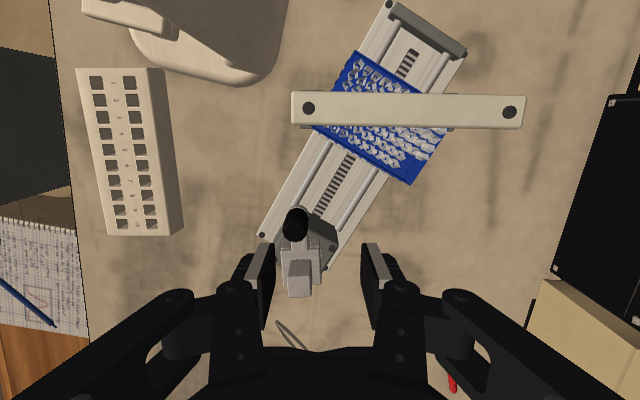

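Run:
```python
import cv2
s=cv2.imread('pics/w13.png')
cv2.imwrite('pics/w13z.png',cv2.resize(s[40:195,280:470],None,fx=4,fy=4,interpolation=cv2.INTER_CUBIC)[:600])
```

```text
(no output)
```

View pics/w13z.png

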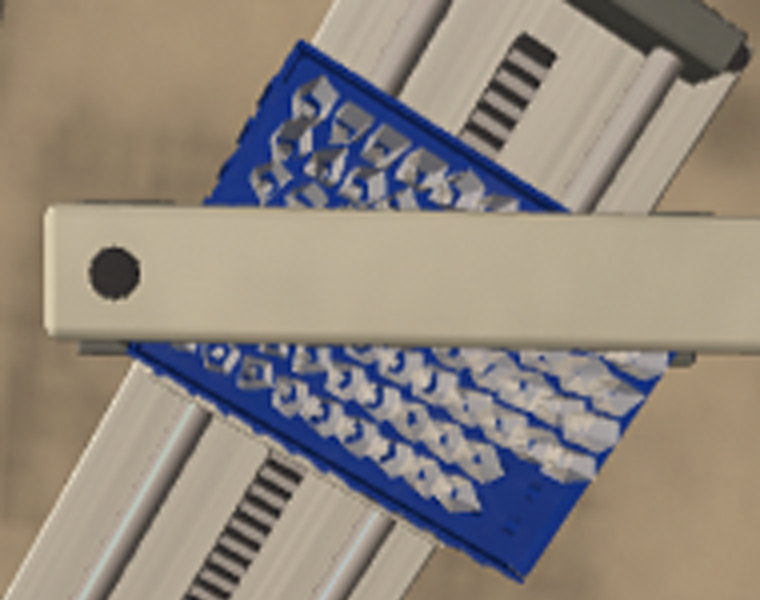

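Run:
```python
from h import *
c=np.load('c13.npy',allow_pickle=True).item()
Q=lambda x,y,z:ray('w',280+(x-1.5)/4,40+(y-1.5)/4,z,c)[:2]
W=lambda x,y,z:ray('w',x,y,z,c)[:2]
print('cam',(-np.array(c['R']).T@np.array(c['t'])).round(1))
u=np.array([0.406,0.914]);u/=np.linalg.norm(u)
s1=W(308.5,108,140);s2=W(509.5,112.5,140);print('screws',s1,s2,np.linalg.norm(s1-s2),(s1+s2)/2)
e=[W(*p,140) for p in((291.5,91.5),(291.5,123),(526,97),(524,129))];print('beam',np.mean(e,0),np.linalg.norm(e[0]-e[2]),np.linalg.norm(e[0]-e[1]))
B=(s1+s2)/2
for z in(70,80,85,90,93):
    a=Q(302,40,z);b=Q(520,580,z);d=Q(570,212,z);f=Q(130,350,z)
    n=d-a; n/=np.linalg.norm(n)
    print(z,'diag',np.linalg.norm(a-b).round(1),'ctr',((a+b)/2).round(1),'edge ang',np.degrees(np.arctan2(n[1],n[0])).round(1),'near edge',np.degrees(np.arctan2(*(b-f)[::-1])).round(1),'len along',((a-b)@u).round(1),'B-ctr along',((B-(a+b)/2)@u).round(1),'lat',((B-(a+b)/2)@[u[1],-u[0]]).round(1))
# slide direction from plate edges left
p=[W(389,4,8),W(261,235,8)];d=p[0]-p[1];print('plate edge',np.degrees(np.arctan2(d[1],d[0])))
p=[W(466,54,8),W(328,268,8)];d=p[0]-p[1];print(np.degrees(np.arctan2(d[1],d[0])))
```

```text
cam [590.5  71.2 395.8]
screws [582.9593439   73.46526114] [739.8307482   85.83973827] 157.35871495264348 [661.39504605  79.65249971]
beam [660.88403383  79.53316177] 181.15254393108788 23.52235783581502
70 diag 144.9 ctr [657.4  69.2] edge ang -24.2 near edge -24.2 len along 82.9 B-ctr along 11.1 lat -0.6
80 diag 140.5 ctr [655.4  69.3] edge ang -24.2 near edge -24.2 len along 80.4 B-ctr along 11.9 lat 1.3
85 diag 138.3 ctr [654.4  69.3] edge ang -24.2 near edge -24.2 len along 79.1 B-ctr along 12.3 lat 2.2
90 diag 136.0 ctr [653.3  69.3] edge ang -24.2 near edge -24.2 len along 77.8 B-ctr along 12.7 lat 3.2
93 diag 134.7 ctr [652.7  69.4] edge ang -24.2 near edge -24.2 len along 77.1 B-ctr along 12.9 lat 3.8
plate edge 66.21388233449112
65.92007918385518
```

Run:
```python
from h import *
to([587.6,-81.8,160],95.5)
```

```text
clk 38.65 tcp [597.5   1.  252.4] toolx [-0.098  0.995 -0.001] tooly [ 0.995  0.098 -0.   ] z [-0.    -0.001 -1.   ] J [-0.18  0.47  1.48 -0.    1.19 -0.28] F [-0.5 -0.1  0.4] T [-0.01 -0.01  0.04] w 0.492
units [-2.71 -0.6   3.08] rows>= 3.1
tilt units [-0.002  0.004  0.   ]
heading 95.6 z turn units (+=cw) 0.02
```

jog_arm(plan=[[0,0,0,-0.9,-0.2,0.3,42],[0,0,0,-0.9,-0.2,0.6,42],[0,0,0,-0.9,-0.2,0.9,42],[0,0,0,0,0,0.9,42],[0,0,0,0,0,0.4,42],[0,0,0,0,0,0,42]])

```text
clock: 39.4
tcp_pos: [587.1, -82.0, 158.7]
tcp_rot: [-2.112, -2.324, 0.001]
wrist_force: [1.2, 0.6, -0.1]
grip_width: 0.494
```

Run:
```python
from h import *
to([587.6,-81.8,117.5],95.5);snap('wrist','w14.png')
```

```text
clk 39.4 tcp [587.1 -82.  158.7] toolx [-0.096  0.995  0.001] tooly [ 0.995  0.096 -0.002] z [-0.002  0.    -1.   ] J [-0.33  0.58  1.58 -0.    0.99 -0.42] F [ 1.2  0.6 -0.1] T [-0.02 -0.01  0.  ] w 0.494
units [0.01 0.02 1.37] rows>= 1.4
tilt units [-0.012 -0.004  0.   ]
heading 95.5 z turn units (+=cw) -0.0
```

View pics/w14.png

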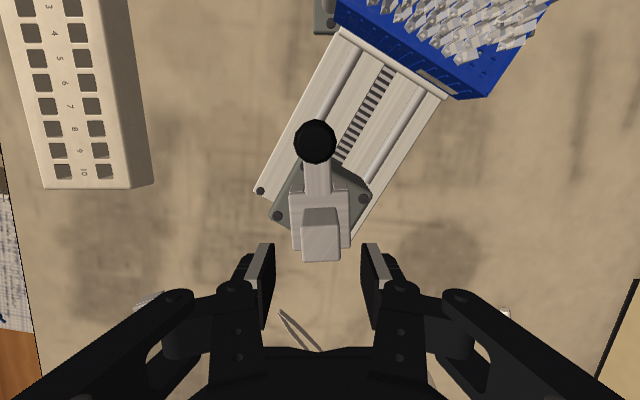

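Aligned: post near (321,238) and knob at (315,142), on the tool axis. Gripping and winding about 100° (12.4 units), slowing at the end.

jog_arm(plan=[[0,0,0,0,0,0.5,42],[0,0,0,0,0,0.5,42],[0,0,0,0,0,0.35,30],[0,0,0,0,0,0,15],[0,0,0,0,0,0,15],[0,0,0,0,0,0,15],[0,0,0.5,0,0,0,15],[0,0,1,0,0,0,15],[0,0,1,0,0,0,15],[0,0,1,0,0,0,15],[0,0,1,0,0,0,15],[0,0,1,0,0,0,15],[0,0,1,0,0,0,15],[0,0,1,0,0,0,15],[0,0,1,0,0,0,15],[0,0,1,0,0,0,15],[0,0,1,0,0,0,15],[0,0,1,0,0,0,15],[0,0,0.7,0,0,0,15],[0,0,0.2,0,0,0,15]])

```text
clock: 41.95
tcp_pos: [588.4, -80.9, 118.8]
tcp_rot: [-3.139, 0.104, -0.003]
wrist_force: [3.5, 4.5, -6.9]
grip_width: 0.241
```

jog_arm(plan=[[0,0,0,0,0,0,15],[0,0,0,0,0,0,42],[0,0,0,0,0,0,42],[0,0,0,0,0,0,42],[0,0,0,0,0,-0.6,42],[0,0,0,0,0,-0.7,42],[0,0,-1,0,0,-0.4,42],[0,0,-1,0,0,-0.4,42],[0,0,-1,0,0,-0.4,42],[0,0,-1,0,0,-0.4,42],[0,0,-1,0,0,-0.4,42],[0,0,-1,0,0,-0.4,42],[0,0,-1,0,0,-0.4,42],[0,0,-1,0,0,-0.4,42],[0,0,-1,0,0,0,42],[0,0,-1,0,0,0,42],[0,0,-1,0,0,0,42],[0,0,-1,0,0,0,42],[0,0,-0.4,0,0,0,42]])

```text
clock: 44.32
tcp_pos: [587.2, -81.9, 254.0]
tcp_rot: [-2.11, -2.328, 0.001]
wrist_force: [0.1, -0.1, 0.9]
grip_width: 0.492
```

jog_arm(plan=[[0,0,0,0.9,0.25,0,42],[0,0,0,0.9,0.25,0,42],[0,0,0,0.9,0.25,0,42],[0,0,0,0,0,0,42]])

```text
clock: 44.82
tcp_pos: [602.0, 2.6, 254.0]
tcp_rot: [-2.109, -2.328, 0.0]
wrist_force: [0.6, 0.4, -0.5]
grip_width: 0.492
```

Run:
```python
from h import *
st()
c=imaging.get_calibration('wrist');np.save('c15.npy',c,allow_pickle=True);snap('wrist','w15.png')
s=cv2.imread('pics/w15.png')
cv2.imwrite('pics/w15z.png',cv2.resize(s[30:180,280:470],None,fx=4,fy=4,interpolation=cv2.INTER_CUBIC)[:600])
```

```text
clk 44.83 tcp [602.    2.6 254. ] toolx [-0.099  0.995 -0.   ] tooly [ 0.995  0.099 -0.   ] z [-0. -0. -1.] J [-0.18  0.47  1.47 -0.    1.2  -0.28] F [ 0.6  0.4 -0.5] T [0.01 0.01 0.02] w 0.492
```

View pics/w15.png

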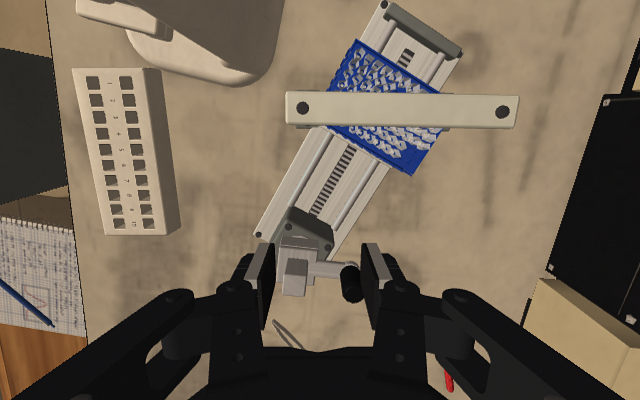

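View pics/w15z.png

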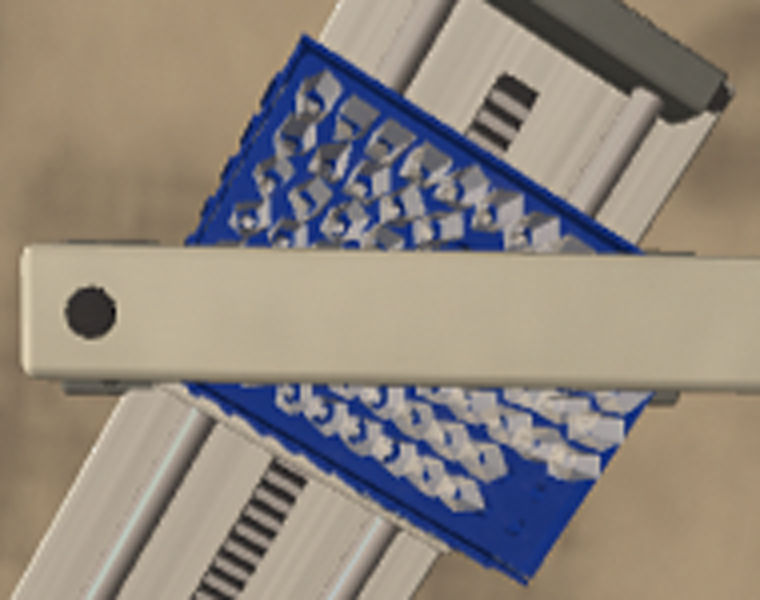

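Run:
```python
from h import *
c=np.load('c15.npy',allow_pickle=True).item()
im=cv2.imread('pics/w15.png');hsv=cv2.cvtColor(im,cv2.COLOR_BGR2HSV)
m=cv2.inRange(hsv,(105,120,40),(130,255,255));m[200:]=0;m[:,:300]=0
ys,xs=np.nonzero(m);i=xs+ys*0
print('top',xs[ys==ys.min()],ys.min(),'bottom',xs[ys==ys.max()],ys.max())
W=lambda x,y,z:ray('w',x,y,z,c)[:2]
Q=lambda x,y,z:W(280+(x-1.5)/4,30+(y-1.5)/4,z)
u=np.array([np.cos(np.radians(66)),np.sin(np.radians(66))])
s1=W(302.4,107.7,140);s2=W(502.2,111.5,140);B=(s1+s2)/2;print('screws',s1,s2,np.linalg.norm(s1-s2),B)
for z in(65,68,70,75,80,93):
    a=Q(304,36,z);b=Q(526,583,z);C=(a+b)/2
    print(z,'diag',np.linalg.norm(a-b).round(1),'len',((a-b)@u).round(1),'ctr',C.round(1),'along',((B-C)@u).round(2),'lat',((B-C)@[u[1],-u[0]]).round(1))
for X in([661,79,68],): print(proj('w',X,c))
```

```text
top [355 356] 39 bottom [410 411] 175
screws [582.80563182  73.58309672] [739.49380147  86.34421161] 157.20696091885773 [661.14971665  79.96365416]
65 diag 147.6 len 83.7 ctr [663.   79.4] along -0.2 lat -1.9
68 diag 146.3 len 83.0 ctr [662.3  79.3] along 0.12 lat -1.4
70 diag 145.4 len 82.5 ctr [661.9  79.3] along 0.33 lat -1.0
75 diag 143.2 len 81.2 ctr [660.9  79.1] along 0.85 lat -0.1
80 diag 140.9 len 80.0 ctr [659.9  79. ] along 1.37 lat 0.8
93 diag 135.2 len 76.7 ctr [657.2  78.7] along 2.73 lat 3.1
(np.float64(383.60178088908566), np.float64(111.10720701179551))
```

Run:
```python
from h import *
snap('scene','s9.png');s=cv2.imread('pics/s9.png')
a=cv2.resize(s[120:220,290:390],None,fx=5,fy=5,interpolation=cv2.INTER_CUBIC)
w=cv2.imread('pics/w15.png');b=cv2.resize(w[205:305,235:385][:, :],None,fx=5,fy=5,interpolation=cv2.INTER_CUBIC)
cv2.imwrite('pics/s9z.png',a);cv2.imwrite('pics/w15y.png',b)
c=np.load('c15.npy',allow_pickle=True).item()
for z in(143,147):print(z,proj('w',[587.9,-81.5,z],c))
```

```text
143 (np.float64(293.1786263269684), np.float64(284.98582596275554))
147 (np.float64(292.8435858271881), np.float64(287.3401030818304))
```

View pics/s9z.png

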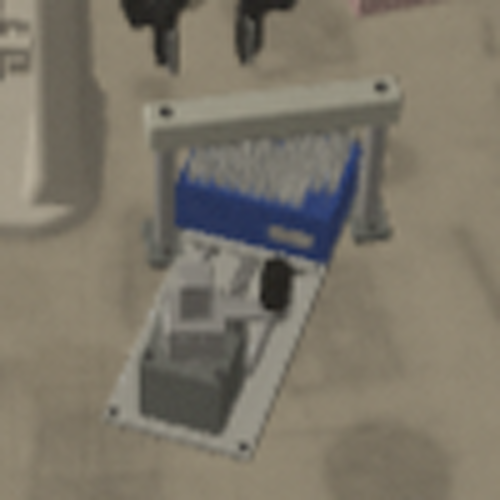

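View pics/w15y.png

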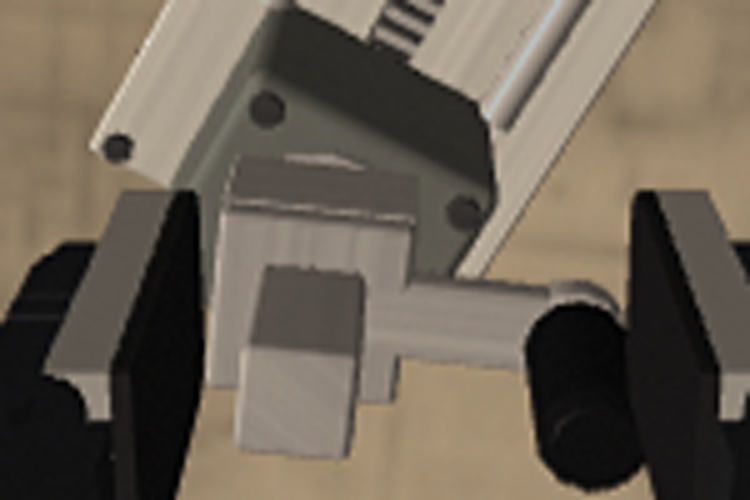

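Run:
```python
from h import *
st();print(job.sign_off())
```

```text
clk 44.92 tcp [602.    0.7 253.9] toolx [-0.096  0.995 -0.001] tooly [ 0.995  0.096 -0.   ] z [-0.    -0.001 -1.   ] J [-0.18  0.47  1.47 -0.    1.2  -0.28] F [ 0.  -0.1  0.7] T [-0.04 -0.05  0.02] w 0.488
the job is handed in; nothing more can be done
None
```

I fitted the larger crank onto the shaft and wound it clockwise about 700° in four strokes, re-gripping the post in between. I handed the job in at 44.9 s, with the gripper open and clear of everything.

**Box position:** The last wrist picture puts the box within about 0.5 mm of centred under the nozzle bridge along the slide. That uses a rim height of about 68–75 mm, the range that best matches the box's known size. Taking the rim at the 93 mm height of the tip tops would read 2.7 mm short, but then the box diagonal comes out too small. The bridge stands skewed across the slide, so I measured to the middle of its beam.

**Crank seating:** The post top appeared within about 1 mm of where it should be for a crank fully down on the collar. I checked this only by picture and did not press the crank down.

**Contact during winding:** On one re-grip the gripper rested on something, most likely the knob, with about 12 N (the limit is 40 N). I lifted off and re-gripped with the jaws a quarter turn round. The box was only ever moved by the crank.

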